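# Shut the check-weight case

## Robot

A 6-joint arm with a two-finger parallel gripper is mounted at the origin on a cart in front of the work surface, level with it; the furniture and walls round the work are solid. World frame = base frame: x ahead of the robot, y to its left, z up, the work surface at z = 0. Lengths are in m, angles in degrees, forces in N, time in s.
With the tool pointing down it reaches from about 0.35 to 0.775 m from the base axis. Payload 7.3 kg.
Tool frame: the origin (TCP) lies midway between the tips of the shut fingers; the grasp point (between the pads) lies 19 mm behind it; z points along the fingers, y is the line along which they close (so a half turn about z gives the same grasp; the last joint's range is limited). The gripper opens to 92 mm and grips with 3 to 60 N. Pads are 19 mm wide; open, the fingers measure 130 mm over their backs; the gripper's body (75 mm by 190 mm) begins 47 mm behind the grasp point.
Start: joints at [-79.24, 19.595, 87.324, -0, 73.075, -8.365], TCP at [0.172, -0.496, 0.227] pointing down, gripper open.
Joint ranges: [-145.02, 145.02], [-44.19, 115.74], [2.07, 154.8], [-57.11, 237.11], [16.16, 152.29], [-177.93, 177.93]. Speed limits (degrees/s): [147.25, 147.25, 180, 180, 180, 180].

## Interface

Orientations are given as [roll, pitch, yaw] about the fixed x, y, z axes, in that order (R = Rz(yaw) Ry(pitch) Rx(roll)).
In Python, from plant import r, imaging gives the robot as it stands.
- The arm moves only by the shell command python3 -m crank 'ROWS'. ROWS is JSON, a list of rows, each an object of numbers: "grip": the opening, from 0 (shut) to 1 (fully open); "tx", "ty", "tz": the shift along the tool's x, y, z in units of 40 mm (1.0 is 40 mm); "rx", "ry", "rz": the turn, a rotation vector about the tool's x, y, z in units of 6 degrees (1.0 is 6 degrees). In form: [{"grip": .., "tx": .., "ty": .., "tz": .., "rx": .., "ry": .., "rz": ..}, ...]. A call has 1 to 12 rows; each row shifts and turns the commanded pose from where the row before left it, along the tool's axes as they then stand; what a row does not reach is not made up. A row lasts 1/12 s, in which the tool goes at most 41.7 mm and 7.16 degrees, less where a joint would pass 70% of its speed; a pose out of reach is approached as far as the arm can. A call is refused whole if a number of a shift passes 1 or a number of a turn 1, either way. A call with a gripper value outside its range is refused whole. The fingers move at their own pace and stop on an object; the grip force is fixed at half the most. Time passes only in rows, so rows that do not move let the fingers close. It gives the time, the measured TCP pose, the force, the opening and the grip force at its end, in the units of the state.
- r.read_state(): the state, without advancing time (a new reading comes with each control period).
- imaging.capture(name): name is "side" or "top" or "wrist"; returns the picture (400x640x3 uint8, red, green, blue); there is no depth.
- imaging.camera_info(name): a dict with "fx", "fy", "cx", "cy" (pixels), "R" (3x3) and "t" (3): a world point X has camera coordinates R X + t. Camera axes: x right, y down, z forward; pixel columns grow to the right and rows downward; lengths in m; the calibration is good to about 2 mm. A picture is of the moment at which its call begins: read the wrist's pose just before it. camera_info takes no time and is no camera call; for the wrist camera it gives the pose at the moment of the call.
- r.close_job(): hands the job in; it is judged then, once.
The state is a dict: "clock": time; "qpos": joint angles; "joint_vel": joint speeds; "tau": joint torques, N m; "tcp_pos": TCP position; "ee_rot": TCP orientation; "contact_force": force on the tool from outside, world axes, zero at the start; "wrist_torque": the same for the moment, N m; "width": opening from 0.0 (shut) to 1.0 (fully open); "grasp_force": force on a finger pad.
Only numpy, scipy, OpenCV 4.12 (cv2) and the standard library are available. Lean on these libraries where they do the work, as an engineer would, in place of code of your own. Each camera call takes 0.05 s, during which the arm holds its last target. There are 200 camera calls.

## Task

The set of brass check weights has to be shut away: with the fingertips, first push the upright white flap over until it lies flat above the weights, so that they cannot jump out of their seats, then swing the wooden lid over it and press its front edge down until the catch snaps and the lid is fully shut. Only push and press: do not grip or lift anything, do not touch the weights or the forceps in the case, do not shove the case about, and leave everything else on the table where it is.

Things in the scene. Friction and masses are not known exactly. Their poses are not given: they have to be found in the camera images.
- weight_case: Wooden case for brass check weights, 160 mm deep (x) x 190 mm wide (y), walls 7 mm, rim of its base 68 mm above the table; 2.4 to 3.4 kg, standing loose. Origin: centre of its underside. x points from its front (catch, robot side) to its back (lid hinge), y to its left end (flap hinge), z up. An inner divider parts the weights' foam (left) from forceps and brush (right).
- case_lid (a joint): Lid angle, rad: 0 = fully shut, grows as it opens, 1.57 = upright, stop at 1.85. Stiff hinge (0.3 N m of friction, lid 0.3 kg): it stays where it is left and must be pushed all the way. At the last 0.06 rad (10 mm at the front) a sprung catch resists: about 8 to 12 N pressed down near the front edge snaps it home, reading under 0.01; left resting on the catch it reads about 0.055.
- retainer (a joint): Flap angle, rad: 0 = lying flat over the weights, grows as it opens, 1.57 = upright, stop at 1.85. Light hinge friction (0.04 N m): it stays where it is left. It folds towards the case's right (-y). Upright it blocks the lid.
- lid_hinge (a point): Middle of the lid's hinge line, at (80, 0, 68) mm in the case's frame; the line runs along the case's y, at its upper back edge. The lid is a wooden shell 160 x 190 mm and 24 mm thick; shut, its top is 92 mm above the table; its free front edge is 160 mm from the hinge line.
- lid_front (a point): Point on the outer (top) face of the lid, midway along its width, 10 mm from its free front edge, 150 mm from the hinge line: the place to press it shut. Its axes are the lid's, parallel to the case's when shut. A brass tongue of the catch hangs 9 mm before the front edge there.
- flap_hinge (a point): Middle of the flap's hinge line, at (0, 84, 62) mm in the case's frame, just inside the left end wall; the line runs along the case's x. The flap is a white plastic plate 140 mm (along that line) x 92 mm, 4 mm thick. Flat, its top is 64 mm above the table, 4 mm below the rim, 2 mm clear of the weights' knobs, and its free edge lies over the inner divider.
- flap_edge (a point): Middle of the flap's free edge, on its outer (upper when flat) face, 94 mm from the hinge line.
- forceps: Steel forceps, 132 mm long, 6 mm thick, lying in a foam trough in the right part of the case. Origin: middle of its underside.
- weight_200: Brass check weight with a knob, largest, 27 mm across, 47 mm tall, standing in its foam seat under the flap's swing; its knob ends 58 mm above the table. Origin: centre of its underside.
- weight_100: Brass check weight with a knob, 22 mm across, 38 mm tall, standing in its foam seat under the flap's swing; its knob ends 58 mm above the table. Origin: centre of its underside.
- weight_50: Brass check weight with a knob, 18 mm across, 31 mm tall, standing in its foam seat under the flap's swing; its knob ends 58 mm above the table. Origin: centre of its underside.
- weight_20: Brass check weight with a knob, smallest, 14 mm across, 23 mm tall, standing in its foam seat under the flap's swing; its knob ends 58 mm above the table. Origin: centre of its underside.
- calculator: Dark grey pocket calculator, 128 x 74 x 13 mm, lying at the left front. Origin: centre of its underside. Not part of the job.
- pen_blue: Blue pen, 145 mm long, lying at the right front. Origin: centre of its underside. Not part of the job.
- vial_1: Corked glass vial, 21 mm across, 60 mm tall, yellow contents, standing on the right. Origin: centre of its underside. Not part of the job.
- vial_2: Corked glass vial, 21 mm across, 60 mm tall, pink contents, standing on the right. Origin: centre of its underside. Not part of the job.
- beaker_250: Glass beaker, 71 mm across, 90 mm tall, standing at the right back. Origin: centre of its underside. Not part of the job.
- bottle_white: White bottle with a blue cap, 56 mm across, 117 mm tall, standing at the right back. Origin: centre of its underside. Not part of the job.

How it is judged (in metres and radians):
On the way, in this order (a step that is already met when the one before it is completed fails the run):
1. the flap lies flat over the weights while the lid still stands open (value of joint retainer below 0.06 rad and value of joint case_lid above 0.9 rad), for 0.2 s.
2. the lid is fully shut over the flat flap, past its catch (value of joint retainer below 0.06 rad and value of joint case_lid below 0.02 rad), for 0.2 s.
At the end, for the whole second after the job is handed in: The flap lies flat over the weights (within 0.06 rad), the lid is shut past its catch (within 0.02 rad) and stays so, the weights and forceps are in the case, and the case stands flat and at rest on the table (all of step 2 and velocity of joint case_lid below 0.05 rad/s and angle between weight_case's own z axis and vertical below 0.05 rad and linear speed of weight_case below 0.01 m/s and distance between each of weight_200, weight_100, weight_50, weight_20, forceps and weight_case below 0.09 m); the robot touches nothing.
It fails at once if the lid was swung down while the flap was still up (value of joint case_lid below 0.8 rad and value of joint retainer above 0.3 rad).
It fails at once if a weight or the forceps was touched by the robot or came out of its seat (contact force between any of the fingers, the arm and weight_200 above 0.5 N or contact force between any of the fingers, the arm and weight_100 above 0.5 N or contact force between any of the fingers, the arm and weight_50 above 0.5 N or contact force between any of the fingers, the arm and weight_20 above 0.5 N or contact force between any of the fingers, the arm and forceps above 0.5 N or z of weight_200 in the frame of weight_case above 0.023 m or z of weight_100 in the frame of weight_case above 0.032 m or z of weight_50 in the frame of weight_case above 0.039 m or z of weight_20 in the frame of weight_case above 0.047 m or z of forceps in the frame of weight_case above 0.044 m).
It fails at once if the flap or the lid was taken between the fingers instead of being pushed ((x of the grasp point in the frame of flap_hinge between -0.07 and 0.07 m and y of the grasp point in the frame of flap_hinge between -0.1 and 0 m and z of the grasp point in the frame of flap_hinge between -0.004 and 0.004 m) or (y of the grasp point in the frame of lid_hinge between -0.095 and 0.095 m and x of the grasp point in the frame of lid_hinge between -0.165 and 0 m and z of the grasp point in the frame of lid_hinge between 0.004 and 0.02 m)).
It fails at once if the case was lifted, tipped or shoved more than 30 mm (height (world z) of weight_case above 0.012 m or angle between weight_case's own z axis and vertical above 0.1 rad or distance of weight_case from where it was at the start of the episode above 0.03 m).
It fails at once if a bystander on the table was moved (distance of any of calculator, pen_blue, vial_1, vial_2, beaker_250, bottle_white from where it was at the start of the episode above 0.02 m).
It also fails if it takes over 51 s, if anything falls off the work surface, if the arm or the gripper's body presses on something with over 40 N, if the wrist force passes 120 N, or if a joint passes its speed limit or range.

## Working session

There is one attempt and no reset: what is moved stays moved. The work goes in short steps, Python scripts to look and compute and a shell command to move; the robot and the scene stay as the last step left them, time stands still between calls to the robot, and variables do not carry over. Pictures are saved under pics/ and viewed, at most 10 in all, crops included, and the job is handed in when it is done.

```bash
mkdir -p pics
python3 - <<'E'
from plant import r, imaging
import cv2,numpy as np
s=r.read_state();print(s)
for n in("top","side"):
    cv2.imwrite(f"pics/{n}0.png",cv2.cvtColor(imaging.capture(n),cv2.COLOR_RGB2BGR))
    print(n,imaging.camera_info(n))
E
```

```text
{'clock': 0.0, 'qpos': array([-7.92384678e+01,  1.96377408e+01,  8.73776942e+01,  3.47885326e-04,
        7.30755564e+01, -8.36380479e+00]), 'joint_vel': array([-0.02320499,  0.02745209,  0.13759674,  0.00658553,  0.01138019,
       -0.06964114]), 'tau': array([ 1.15407292e-03, -4.31245351e+01, -2.44221497e+01,  7.18621491e-02,
        5.59580291e-02, -1.23107361e-04]), 'tcp_pos': array([ 0.17196501, -0.49559717,  0.22603033]), 'ee_rot': array([-1.79910025e+02, -1.35645518e-02,  1.91252248e+01]), 'contact_force': array([ 0.63266275, -0.39228713, -0.02195231]), 'wrist_torque': array([-0.0151339 ,  0.03902671, -0.05073942]), 'grasp_force': 0.0, 'width': 0.9995024247056308}
top {'fx': 385.6978099786835, 'fy': 385.6978099786835, 'cx': 322.5986434590069, 'cy': 194.23525528500247, 'R': array([[-0.02169653, -0.99975635,  0.00406153],
       [-0.99398907,  0.02113497, -0.10741996],
       [ 0.10730794, -0.00636776, -0.99420544]]), 't': array([-0.0032836,  0.5297592,  1.0655779])}
side {'fx': 369.7638530388852, 'fy': 369.7638530388852, 'cx': 327.1174950929386, 'cy': 200.46587459997127, 'R': array([[ 0.8870004 , -0.46175405, -0.00367211],
       [-0.16395864, -0.30750017, -0.93731596],
       [ 0.43168026,  0.83200171, -0.34846134]]), 't': array([-0.51438136,  0.17532043,  0.92137537])}
```

View pics/top0.png

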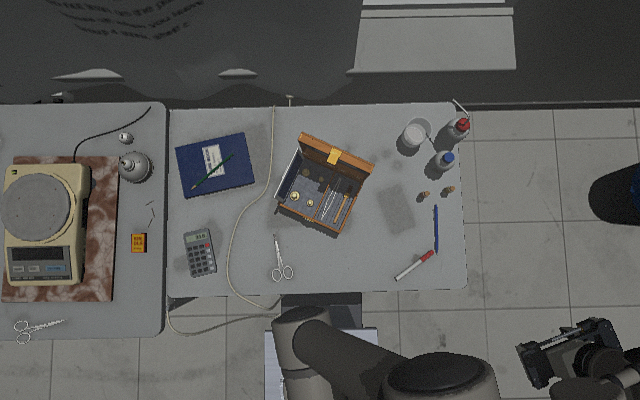

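View pics/side0.png

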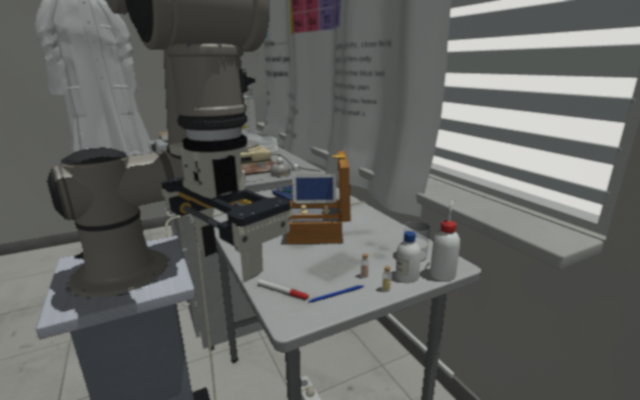

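The top view shows the open case around px (325,185), with its lid at the back ((335,155), orange). The white flap stands at the left edge, (275,200) to (302,150). I'll enlarge both views.

Run:
```python
import cv2,numpy as np
a=cv2.imread("pics/top0.png")[125:245,262:382]
b=cv2.imread("pics/side0.png")[145:250,275:365]
a=cv2.resize(a,(420,420),interpolation=cv2.INTER_CUBIC)
b=cv2.resize(b,(360,420),interpolation=cv2.INTER_CUBIC)
cv2.imwrite("pics/crop0.png",np.hstack([a,b]))
```

```text
(no output)
```

View pics/crop0.png

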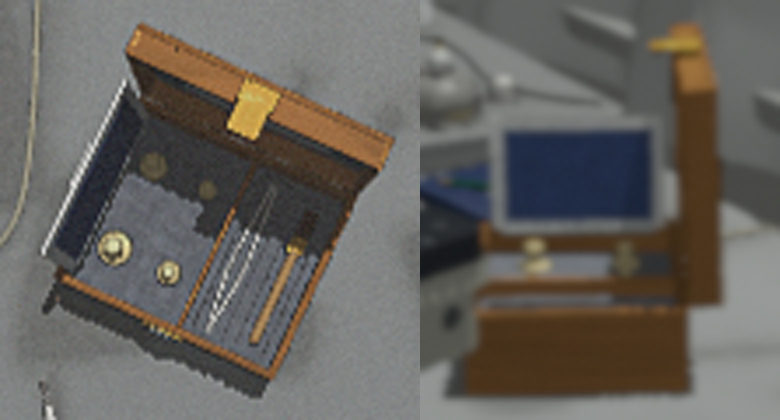

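Crop: the front rim corners are at top px (279.7,203.5) and (337.7,232). The lid's free edge runs from (302,132) to (374,164), and the flap's white free edge from (298.3,148.4) to (274.9,197.3). In the side view, the front-right base corner is near px (391,498-...), and the catch tongue is at the lid's top. Now I'll cast rays from both views.

```bash
cat > h.py <<'E'
import numpy as np
from plant import r, imaging
def ray(n,p):
    c=imaging.camera_info(n);R=c["R"]
    d=R.T@np.array([(p[0]-c["cx"])/c["fx"],(p[1]-c["cy"])/c["fy"],1]);return -R.T@c["t"],d
def plane(n,p,z):
    o,d=ray(n,p);return (o+d*(z-o[2])/d[2])
def two(p,q):
    a,d=ray("top",p);b,e=ray("side",q)
    s=np.linalg.lstsq(np.c_[d,-e],b-a,rcond=None)[0]
    P,Q=a+s[0]*d,b+s[1]*e;return (P+Q)/2,np.linalg.norm(P-Q)
def proj(n,X):
    c=imaging.camera_info(n);k=c["R"]@X+c["t"];return np.array([c["fx"]*k[0]/k[2]+c["cx"],c["fy"]*k[1]/k[2]+c["cy"]])
E
python3 - <<'E'
from h import *
np.set_printoptions(precision=4,suppress=True)
A=plane("top",(279.7,203.5),.068);B=plane("top",(337.7,232),.068)
print("rim",A,B,np.linalg.norm(A-B))
d=(A-B)/np.linalg.norm(A-B);y=d;x=np.array([y[1],-y[0],0]);yaw=np.degrees(np.arctan2(x[1],x[0]));print("yaw",yaw)
O=(A+B)/2+x*.08;O[2]=0;print("O",O)
L=plane("top",(302,132),.228);M=plane("top",(374.3,164.4),.228);print("lid back",L,M,np.linalg.norm(L-M),np.degrees(np.arctan2(-(L-M)[0],(L-M)[1])))
F=plane("top",(298.3,148.4),.156);G=plane("top",(274.9,197.3),.156);print("flap",F,G,np.linalg.norm(F-G),np.degrees(np.arctan2((F-G)[1],(F-G)[0])))
def loc(X): X=X-O; return np.array([X@x,X@y,X[2]])
print("loc lid",loc(L),loc(M),"flap",loc(F),loc(G))
# two-view: side crop (px/4 +275,145): flap free corners: near (487,112)-> hinge side; (660,115)
S=lambda u,v:(275+(u-420)/4,145+v/4)
for nm,p,q in [("flap front",(274.9,197.3),S(490,112)),("flap back",(298.3,148.4),S(663,116)),("front right rim",(337.7,232),S(470,313)),("tongue tip",(262+228/3.5,125+133/3.5),S(650,45)),("lid right front",(262+383/3.5,125+165/3.5),S(685,90)),("lid right back",(374.3,164.4),S(718,85))]:
    X,e=two(p,q);print(nm,X,e,loc(X))
def pr(l):return proj("side",O+x*l[0]+y*l[1]+np.array([0,0,l[2]]))
for l in [(-.08,-.095,0),(.08,-.095,0),(-.08,-.095,.068),(.08,-.095,.068)]:
    u=pr(l);print(l,(u[0]-275)*4+420,(u[1]-145)*4)
E
```

```text
rim [0.5024 0.103  0.068 ] [ 0.4217 -0.053   0.068 ] 0.17570152667052538
yaw -27.345818191393676
O [ 0.5331 -0.0117  0.    ]
lid back [0.6566 0.032  0.228 ] [ 0.5756 -0.1357  0.228 ] 0.1862201295355104 -25.78081152923767
flap [0.634  0.0452 0.156 ] [0.5106 0.1056 0.156 ] 0.1373519820201233 -26.066879635156088
loc lid [0.0896 0.0955 0.228 ] [ 0.0947 -0.0906  0.228 ] flap [0.0635 0.097  0.156 ] [-0.0739  0.0939  0.156 ]
flap front [0.511  0.1054 0.1562] 0.0007551197514272768 [-0.0735  0.0939  0.1562]
flap back [0.6352 0.0455 0.1512] 0.000145710729771604 [0.0644 0.0977 0.1512]
front right rim [ 0.424  -0.0541  0.0622] 0.00475017159698807 [-0.0775 -0.0878  0.0622]
tongue tip [ 0.5826 -0.0264  0.23  ] 0.0038124473059625162 [0.0507 0.0097 0.23  ]
lid right front [ 0.5571 -0.1284  0.2248] 0.0018370094192945753 [ 0.0749 -0.0926  0.2248]
lid right back [ 0.5762 -0.1361  0.2273] 0.0010082736175977816 [ 0.0954 -0.0906  0.2273]
(-0.08, -0.095, 0) 465.7019460363931 397.47737231155656
(0.08, -0.095, 0) 690.5130972735153 396.45874082853084
(-0.08, -0.095, 0.068) 461.59445611405613 309.8979161292209
(0.08, -0.095, 0.068) 691.582783934077 308.8728747282479
```

The poses are consistent: case origin about (0.533, -0.010), yaw about -26°, lid about upright, flap leaning slightly outwards. I'll raise the tool, turn it to yaw -26° and shut the fingers.

```bash
python3 -m crank '[{"grip":0,"tz":-1,"rz":0.94},{"grip":0,"tz":-1,"rz":0.94},{"grip":0,"rz":0.94},{"grip":0,"rz":0.94},{"grip":0,"rz":0.94},{"grip":0,"rz":0.94},{"grip":0,"rz":0.94},{"grip":0,"rz":0.94},{"grip":0}]'
```

```text
validation failed for argument at $[0]...
```

```bash
python3 -m crank '[{"grip":0,"tx":0,"ty":0,"tz":-1,"rx":0,"ry":0,"rz":0.94},{"grip":0,"tx":0,"ty":0,"tz":-1,"rx":0,"ry":0,"rz":0.94},{"grip":0,"tx":0,"ty":0,"tz":0,"rx":0,"ry":0,"rz":0.94},{"grip":0,"tx":0,"ty":0,"tz":0,"rx":0,"ry":0,"rz":0.94},{"grip":0,"tx":0,"ty":0,"tz":0,"rx":0,"ry":0,"rz":0.94},{"grip":0,"tx":0,"ty":0,"tz":0,"rx":0,"ry":0,"rz":0.94},{"grip":0,"tx":0,"ty":0,"tz":0,"rx":0,"ry":0,"rz":0.94},{"grip":0,"tx":0,"ty":0,"tz":0,"rx":0,"ry":0,"rz":0.94},{"grip":0,"tx":0,"ty":0,"tz":0,"rx":0,"ry":0,"rz":0}]'
```

```text
clock: 0.85
tcp_pos: [0.172, -0.4958, 0.3063]
ee_rot: [-180.0, 0.0, -26.2]
contact_force: [0.2, 0.3, 0.5]
width: 0.393
grasp_force: 0.0
```

```bash
python3 -m crank '[{"grip":0,"tx":0.1,"ty":-0.5,"tz":0,"rx":0,"ry":0,"rz":0},{"grip":0,"tx":0.1,"ty":-0.9,"tz":0,"rx":0,"ry":0,"rz":0},{"grip":0,"tx":0.1,"ty":-0.9,"tz":0,"rx":0,"ry":0,"rz":0},{"grip":0,"tx":0.1,"ty":-0.9,"tz":0,"rx":0,"ry":0,"rz":0},{"grip":0,"tx":0.1,"ty":-0.9,"tz":0,"rx":0,"ry":0,"rz":0},{"grip":0,"tx":0.1,"ty":-0.9,"tz":0,"rx":0,"ry":0,"rz":0},{"grip":0,"tx":0.1,"ty":-0.9,"tz":0,"rx":0,"ry":0,"rz":0},{"grip":0,"tx":0.1,"ty":-0.9,"tz":0,"rx":0,"ry":0,"rz":0},{"grip":0,"tx":0.1,"ty":-0.9,"tz":0,"rx":0,"ry":0,"rz":0},{"grip":0,"tx":0.1,"ty":-0.9,"tz":0,"rx":0,"ry":0,"rz":0},{"grip":0,"tx":0.1,"ty":-0.9,"tz":0,"rx":0,"ry":0,"rz":0},{"grip":0,"tx":0.1,"ty":-0.9,"tz":0,"rx":0,"ry":0,"rz":0}]'
python3 -m crank '[{"grip":0,"tx":0.1,"ty":-0.9,"tz":0,"rx":0,"ry":0,"rz":0},{"grip":0,"tx":0.1,"ty":-0.9,"tz":0,"rx":0,"ry":0,"rz":0},{"grip":0,"tx":0.1,"ty":-0.9,"tz":0,"rx":0,"ry":0,"rz":0},{"grip":0,"tx":0.1,"ty":-0.9,"tz":0,"rx":0,"ry":0,"rz":0},{"grip":0,"tx":0.1,"ty":-0.9,"tz":0,"rx":0,"ry":0,"rz":0},{"grip":0,"tx":0.1,"ty":-0.9,"tz":0,"rx":0,"ry":0,"rz":0},{"grip":0,"tx":0.1,"ty":-0.9,"tz":0,"rx":0,"ry":0,"rz":0},{"grip":0,"tx":0.1,"ty":-0.9,"tz":0,"rx":0,"ry":0,"rz":0},{"grip":0,"tx":0.1,"ty":-0.9,"tz":0,"rx":0,"ry":0,"rz":0},{"grip":0,"tx":0,"ty":0,"tz":0,"rx":0,"ry":0,"rz":0}]'
cat >> h.py <<'E'
O=np.array([.533,-.010,0]);_a=np.radians(-26)
cx=np.array([np.cos(_a),np.sin(_a),0]);cy=np.array([-np.sin(_a),np.cos(_a),0])
def loc(X): X=np.asarray(X)-O; return np.array([X@cx,X@cy,X[2]])
def st():
    s=r.read_state();f=s["contact_force"];print(round(s["clock"],2),"case-frame tcp mm",np.round(loc(s["tcp_pos"])*1e3,1),"rot",np.round(s["ee_rot"],1),"F case",np.round([f@cx,f@cy,f[2]],1),"w",round(s["width"],2),"q",np.round(s["qpos"],0))
E
python3 -c "from h import *; st()"
```

```text
clock: 1.85
tcp_pos: [0.398, -0.1414, 0.3067]
ee_rot: [180.0, -0.0, -25.8]
contact_force: [1.4, -0.3, 0.2]
width: -0.0
grasp_force: 0.0
clock: 2.68
tcp_pos: [0.5736, 0.1373, 0.3049]
ee_rot: [-179.9, 0.1, -25.5]
contact_force: [-1.7, 0.2, -0.5]
width: 0.001
grasp_force: 0.0
2.68 case-frame tcp mm [-28.1 150.2 304.9] rot [-1.799e+02  1.000e-01 -2.550e+01] F case [-1.7 -0.6 -0.5] w 0.0 q [  6.  24.  68.   0.  88. 122.]
```

```bash
python3 -m crank '[{"grip":0,"tx":0,"ty":0,"tz":0.9,"rx":0,"ry":0,"rz":0},{"grip":0,"tx":0,"ty":0,"tz":0.9,"rx":0,"ry":0,"rz":0},{"grip":0,"tx":0,"ty":0,"tz":0.9,"rx":0,"ry":0,"rz":0},{"grip":0,"tx":0,"ty":0,"tz":0.9,"rx":0,"ry":0,"rz":0},{"grip":0,"tx":0,"ty":0,"tz":0.8,"rx":0,"ry":0,"rz":0},{"grip":0,"tx":0,"ty":0.2,"tz":0,"rx":0,"ry":0,"rz":0},{"grip":0,"tx":0,"ty":0.3,"tz":0,"rx":0,"ry":0,"rz":0},{"grip":0,"tx":0,"ty":0.3,"tz":0,"rx":0,"ry":0,"rz":0},{"grip":0,"tx":0,"ty":0.3,"tz":0,"rx":0,"ry":0,"rz":0},{"grip":0,"tx":0,"ty":0.2,"tz":0,"rx":0,"ry":0,"rz":0}]'
python3 - <<'E'
from h import *; import cv2; st()
a=cv2.cvtColor(imaging.capture("side"),cv2.COLOR_RGB2BGR)[120:270,240:440]
b=cv2.cvtColor(imaging.capture("top"),cv2.COLOR_RGB2BGR)[115:245,262:392]
cv2.imwrite("pics/p1.png",np.hstack([cv2.resize(a,(480,360)),cv2.resize(b,(320,360))]))
E
```

```text
clock: 3.52
tcp_pos: [0.5495, 0.0838, 0.133]
ee_rot: [-179.9, -0.2, -26.0]
contact_force: [1.1, 1.2, -0.3]
width: 0.003
grasp_force: 0.3
3.52 case-frame tcp mm [-26.3  91.5 133. ] rot [-179.9   -0.2  -26. ] F case [ 0.5  1.6 -0.3] w 0.0 q [  1.  28.  90.  -0.  62. 117.]
```

View pics/p1.png

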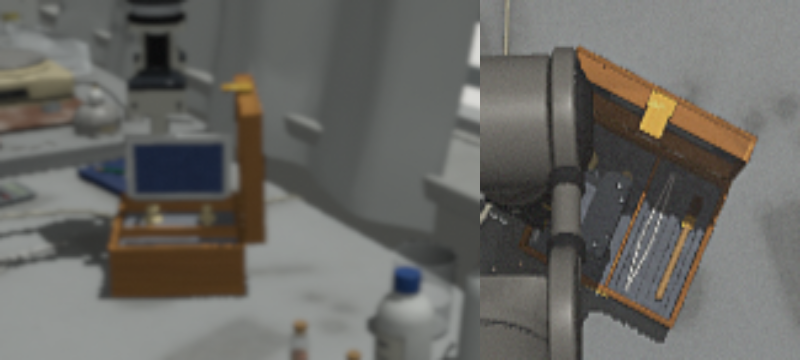

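The side view shows the flap upright at (175,168) with the fingers behind it, and the lid clear. I'll continue the push along the arc.

```bash
python3 -m crank '[{"grip":0,"tx":0,"ty":0.26,"tz":0.19,"rx":0,"ry":0,"rz":0},{"grip":0,"tx":0,"ty":0.26,"tz":0.19,"rx":0,"ry":0,"rz":0},{"grip":0,"tx":0,"ty":0.22,"tz":0.17,"rx":0,"ry":0,"rz":0},{"grip":0,"tx":0,"ty":0.22,"tz":0.17,"rx":0,"ry":0,"rz":0},{"grip":0,"tx":0,"ty":0.14,"tz":0.25,"rx":0,"ry":0,"rz":0},{"grip":0,"tx":0,"ty":0.14,"tz":0.25,"rx":0,"ry":0,"rz":0},{"grip":0,"tx":0,"ty":0.05,"tz":0.18,"rx":0,"ry":0,"rz":0},{"grip":0,"tx":0,"ty":0.05,"tz":0.18,"rx":0,"ry":0,"rz":0},{"grip":0,"tx":0,"ty":0,"tz":0,"rx":0,"ry":0,"rz":0},{"grip":0,"tx":0,"ty":0,"tz":0,"rx":0,"ry":0,"rz":0}]'; python3 -c "from h import *; st()"
```

```text
clock: 4.45
tcp_pos: [0.5255, 0.0374, 0.0672]
ee_rot: [180.0, 0.0, -26.0]
contact_force: [-0.1, -0.3, 0.5]
width: 0.003
grasp_force: 0.0
4.45 case-frame tcp mm [-27.6  39.3  67.2] rot [180.   0. -26.] F case [ 0.  -0.4  0.5] w 0.0 q [ -4.  30.  99.  -0.  51. 112.]
```

```bash
python3 -m crank '[{"grip":0,"tx":0,"ty":0.3,"tz":0,"rx":0,"ry":0,"rz":0},{"grip":0,"tx":0,"ty":0.1,"tz":0.05,"rx":0,"ry":0,"rz":0},{"grip":0,"tx":0,"ty":0,"tz":0.05,"rx":0,"ry":0,"rz":0},{"grip":0,"tx":0,"ty":0,"tz":0.03,"rx":0,"ry":0,"rz":0},{"grip":0,"tx":0,"ty":0,"tz":0,"rx":0,"ry":0,"rz":0},{"grip":0,"tx":0,"ty":0,"tz":0,"rx":0,"ry":0,"rz":0}]'; python3 -c "from h import *; st()"
```

```text
clock: 4.95
tcp_pos: [0.5184, 0.0219, 0.0639]
ee_rot: [179.9, -0.1, -26.0]
contact_force: [-5.9, -5.3, 15.2]
width: 0.002
grasp_force: 7.6
4.95 case-frame tcp mm [-27.1  22.3  63.9] rot [ 1.799e+02 -1.000e-01 -2.600e+01] F case [-3.  -7.3 15.2] w 0.0 q [ -6.  30. 100.  -0.  50. 110.]
```

The flap is flat: tip at z = 63.9 mm with 15 N of reaction. Next I'll go up and over to a point behind the lid.

```bash
python3 -m crank '[{"grip":0,"tx":0,"ty":0,"tz":-0.5,"rx":0,"ry":0,"rz":0},{"grip":0,"tx":0,"ty":0,"tz":-0.9,"rx":0,"ry":0,"rz":0},{"grip":0,"tx":0,"ty":0,"tz":-0.9,"rx":0,"ry":0,"rz":0},{"grip":0,"tx":0,"ty":0,"tz":-0.9,"rx":0,"ry":0,"rz":0},{"grip":0,"tx":0,"ty":0,"tz":-0.9,"rx":0,"ry":0,"rz":0},{"grip":0,"tx":0,"ty":0,"tz":-0.9,"rx":0,"ry":0,"rz":0},{"grip":0,"tx":0,"ty":0,"tz":-0.9,"rx":0,"ry":0,"rz":0},{"grip":0,"tx":0,"ty":0,"tz":0,"rx":0,"ry":0,"rz":0}]'
python3 -m crank '[{"grip":0,"tx":0.8,"ty":0.1,"tz":0,"rx":0,"ry":0,"rz":0},{"grip":0,"tx":0.8,"ty":0.15,"tz":0,"rx":0,"ry":0,"rz":0},{"grip":0,"tx":0.8,"ty":0.15,"tz":0,"rx":0,"ry":0,"rz":0},{"grip":0,"tx":0.8,"ty":0.15,"tz":0,"rx":0,"ry":0,"rz":0},{"grip":0,"tx":0.9,"ty":0,"tz":0,"rx":0,"ry":0,"rz":0},{"grip":0,"tx":0,"ty":0,"tz":0,"rx":0,"ry":0,"rz":0},{"grip":0,"tx":0,"ty":0,"tz":0,"rx":0,"ry":0,"rz":0}]'
python3 - <<'E'
from h import *; import cv2; st()
a=cv2.cvtColor(imaging.capture("side"),cv2.COLOR_RGB2BGR)[100:270,220:440]
b=cv2.cvtColor(imaging.capture("top"),cv2.COLOR_RGB2BGR)[115:245,262:392]
cv2.imwrite("pics/p2.png",np.hstack([cv2.resize(a,(466,360)),cv2.resize(b,(320,360))]))
E
```

```text
clock: 5.62
tcp_pos: [0.5212, 0.0227, 0.306]
ee_rot: [-179.7, -0.7, -26.0]
contact_force: [1.2, -0.2, 1.2]
width: 0.008
grasp_force: 0.0
clock: 6.2
tcp_pos: [0.657, -0.0697, 0.2955]
ee_rot: [180.0, 0.2, -26.1]
contact_force: [-0.4, 0.2, -0.5]
width: 0.006
grasp_force: 0.0
6.2 case-frame tcp mm [137.6   0.7 295.5] rot [180.    0.2 -26.1] F case [-0.5 -0.  -0.5] w 0.01 q [-13.  33.  55.   0.  92. 103.]
```

View pics/p2.png

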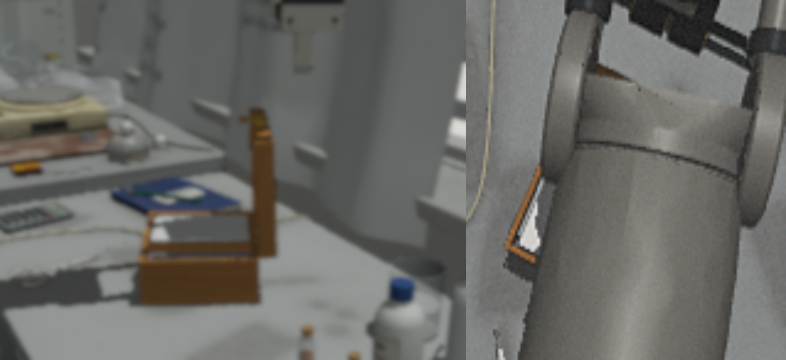

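The side view shows the flap lying flat at (205,230), with the lid upright at (262,190) and the fingers behind and above it. I'll descend and push the lid along the arc.

```bash
python3 -m crank '[{"grip":0,"tx":0,"ty":0,"tz":0.8,"rx":0,"ry":0,"rz":0},{"grip":0,"tx":0,"ty":0,"tz":0.8,"rx":0,"ry":0,"rz":0},{"grip":0,"tx":0,"ty":0,"tz":0.75,"rx":0,"ry":0,"rz":0},{"grip":0,"tx":-0.3,"ty":0,"tz":0,"rx":0,"ry":0,"rz":0},{"grip":0,"tx":-0.3,"ty":0,"tz":0,"rx":0,"ry":0,"rz":0},{"grip":0,"tx":-0.2,"ty":0,"tz":0,"rx":0,"ry":0,"rz":0},{"grip":0,"tx":-0.2,"ty":0,"tz":0,"rx":0,"ry":0,"rz":0},{"grip":0,"tx":-0.2,"ty":0,"tz":0,"rx":0,"ry":0,"rz":0},{"grip":0,"tx":-0.2,"ty":0,"tz":0,"rx":0,"ry":0,"rz":0},{"grip":0,"tx":0,"ty":0,"tz":0,"rx":0,"ry":0,"rz":0}]'; python3 -c "from h import *; st()"
```

```text
clock: 7.13
tcp_pos: [0.6047, -0.0431, 0.2053]
ee_rot: [-180.0, -0.0, -25.9]
contact_force: [1.1, -0.4, 0.2]
width: 0.008
grasp_force: 0.0
7.13 case-frame tcp mm [ 79.    1.7 205.3] rot [-180.    -0.   -25.9] F case [1.2 0.1 0.2] w 0.01 q [-11.  29.  76.   0.  75. 105.]
```

```bash
python3 -m crank '[{"grip":0,"tx":-0.29,"ty":0,"tz":0.06,"rx":0,"ry":0,"rz":0},{"grip":0,"tx":-0.29,"ty":0,"tz":0.08,"rx":0,"ry":0,"rz":0},{"grip":0,"tx":-0.29,"ty":0,"tz":0.09,"rx":0,"ry":0,"rz":0},{"grip":0,"tx":-0.29,"ty":0,"tz":0.1,"rx":0,"ry":0,"rz":0},{"grip":0,"tx":-0.29,"ty":0,"tz":0.12,"rx":0,"ry":0,"rz":0},{"grip":0,"tx":-0.23,"ty":0,"tz":0.18,"rx":0,"ry":0,"rz":0},{"grip":0,"tx":-0.23,"ty":0,"tz":0.19,"rx":0,"ry":0,"rz":0},{"grip":0,"tx":-0.23,"ty":0,"tz":0.2,"rx":0,"ry":0,"rz":0},{"grip":0,"tx":-0.23,"ty":0,"tz":0.2,"rx":0,"ry":0,"rz":0},{"grip":0,"tx":0,"ty":0,"tz":0,"rx":0,"ry":0,"rz":0}]'; python3 -c "from h import *; st()"
```

```text
clock: 7.97
tcp_pos: [0.5184, -0.0018, 0.1543]
ee_rot: [179.9, 0.2, -26.0]
contact_force: [0.1, 0.8, 0.6]
width: 0.006
grasp_force: 0.0
7.97 case-frame tcp mm [-16.7   1.  154.3] rot [179.9   0.2 -26. ] F case [-0.3  0.8  0.6] w 0.01 q [ -9.  23.  94.   0.  63. 107.]
```

```bash
python3 -m crank '[{"grip":0,"tx":-0.17,"ty":0,"tz":0.24,"rx":0,"ry":0,"rz":0},{"grip":0,"tx":-0.16,"ty":0,"tz":0.24,"rx":0,"ry":0,"rz":0},{"grip":0,"tx":-0.15,"ty":0,"tz":0.24,"rx":0,"ry":0,"rz":0},{"grip":0,"tx":-0.2,"ty":0,"tz":0.2,"rx":0,"ry":0,"rz":0},{"grip":0,"tx":-0.2,"ty":0,"tz":0.15,"rx":0,"ry":0,"rz":0},{"grip":0,"tx":-0.2,"ty":0,"tz":0.15,"rx":0,"ry":0,"rz":0},{"grip":0,"tx":0,"ty":0,"tz":0,"rx":0,"ry":0,"rz":0},{"grip":0,"tx":0,"ty":0,"tz":0,"rx":0,"ry":0,"rz":0}]'; python3 -c "from h import *; st()"
```

```text
clock: 8.63
tcp_pos: [0.4823, 0.0163, 0.107]
ee_rot: [180.0, -0.0, -26.0]
contact_force: [-0.1, -0.2, -1.0]
width: 0.001
grasp_force: 0.0
8.63 case-frame tcp mm [-57.1   1.4 107. ] rot [180.  -0. -26.] F case [ 0.  -0.2 -1. ] w 0.0 q [ -7.  23. 103.  -0.  53. 109.]
```

```bash
python3 -m crank '[{"grip":0,"tx":-0.2,"ty":0,"tz":0.05,"rx":0,"ry":0,"rz":0},{"grip":0,"tx":0,"ty":0,"tz":0.08,"rx":0,"ry":0,"rz":0},{"grip":0,"tx":0,"ty":0,"tz":0.08,"rx":0,"ry":0,"rz":0},{"grip":0,"tx":0,"ty":0,"tz":0.08,"rx":0,"ry":0,"rz":0},{"grip":0,"tx":0,"ty":0,"tz":0.08,"rx":0,"ry":0,"rz":0},{"grip":0,"tx":0,"ty":0,"tz":0.04,"rx":0,"ry":0,"rz":0},{"grip":0,"tx":0,"ty":0,"tz":0,"rx":0,"ry":0,"rz":0},{"grip":0,"tx":0,"ty":0,"tz":0,"rx":0,"ry":0,"rz":0}]'; python3 -c "from h import *; st()"
```

```text
clock: 9.3
tcp_pos: [0.475, 0.0198, 0.0919]
ee_rot: [-180.0, -0.1, -26.0]
contact_force: [-6.6, 0.9, 19.9]
width: 0.003
grasp_force: 10.0
9.3 case-frame tcp mm [-65.2   1.4  91.9] rot [-1.8e+02 -1.0e-01 -2.6e+01] F case [-6.4 -2.1 19.9] w 0.0 q [ -7.  24. 105.  -0.  51. 109.]
```

```bash
python3 -m crank '[{"grip":0,"tx":0,"ty":0,"tz":0.04,"rx":0,"ry":0,"rz":0},{"grip":0,"tx":0,"ty":0,"tz":0,"rx":0,"ry":0,"rz":0},{"grip":0,"tx":0,"ty":0,"tz":0,"rx":0,"ry":0,"rz":0}]'; python3 -m crank '[{"grip":0,"tx":0,"ty":0,"tz":-0.3,"rx":0,"ry":0,"rz":0},{"grip":0,"tx":0,"ty":0,"tz":-0.8,"rx":0,"ry":0,"rz":0},{"grip":0,"tx":0,"ty":0,"tz":-0.9,"rx":0,"ry":0,"rz":0},{"grip":0,"tx":0,"ty":0,"tz":-0.9,"rx":0,"ry":0,"rz":0},{"grip":0,"tx":0,"ty":0,"tz":-0.9,"rx":0,"ry":0,"rz":0},{"grip":0,"tx":0,"ty":0,"tz":0,"rx":0,"ry":0,"rz":0},{"grip":0,"tx":0,"ty":0,"tz":0,"rx":0,"ry":0,"rz":0}]'
python3 - <<'E'
from h import *; import cv2; st()
a=cv2.cvtColor(imaging.capture("side"),cv2.COLOR_RGB2BGR)
cv2.imwrite("pics/p3f.png",a)
cv2.imwrite("pics/p3.png",cv2.resize(a[180:270,260:380],(800,600),interpolation=cv2.INTER_CUBIC))
for l in [(-.08,-.095,.068),(-.08,-.095,.092),(.08,-.095,.068),(.08,-.095,.092),(-.08,.095,.092),(-.08,-.095,.102),(-.08,-.095,0)]:
    u=proj("side",O+cx*l[0]+cy*l[1]+np.array([0,0,l[2]]));print(l,np.round((u-[260,180])*6.667,0))
E
```

```text
clock: 9.55
tcp_pos: [0.4751, 0.0199, 0.0917]
ee_rot: [-180.0, -0.1, -26.0]
contact_force: [-11.5, 1.6, 34.0]
width: 0.004
grasp_force: 16.9
clock: 10.13
tcp_pos: [0.4761, 0.0196, 0.2425]
ee_rot: [-179.9, -0.3, -26.0]
contact_force: [0.2, 1.4, -0.8]
width: 0.008
grasp_force: 0.0
10.13 case-frame tcp mm [-64.2   1.7 242.5] rot [-179.9   -0.3  -26. ] F case [-0.5  1.4 -0.8] w 0.01 q [ -7.  14.  93.  -0.  73. 109.]
(-0.08, -0.095, 0.068) [173. 284.]
(-0.08, -0.095, 0.092) [170. 230.]
(0.08, -0.095, 0.068) [555. 278.]
(0.08, -0.095, 0.092) [556. 225.]
(-0.08, 0.095, 0.092) [201.  80.]
(-0.08, -0.095, 0.102) [169. 208.]
(-0.08, -0.095, 0) [179. 430.]
```

View pics/p3.png

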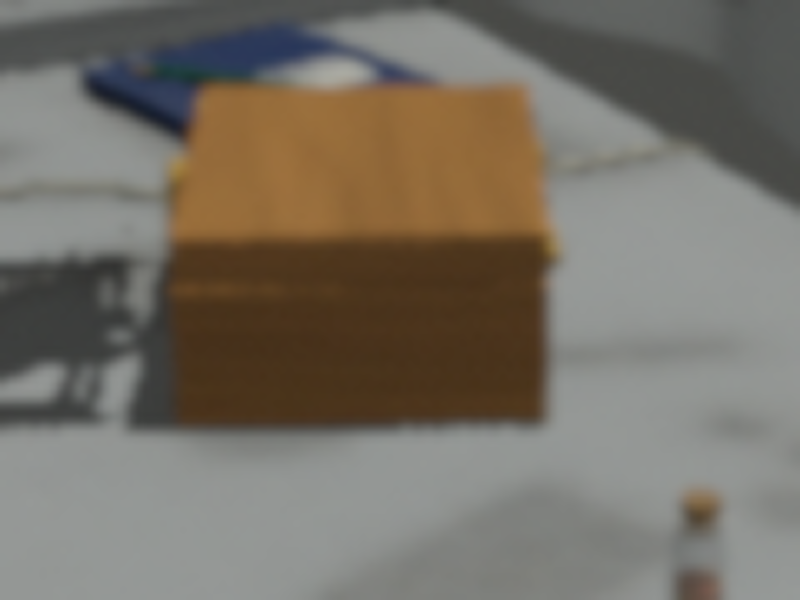

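The lid is level: its front corner is at (170,240) and its back corner at (548,237), and its thickness is the same at both ends. Resting on the catch would raise the front about 22 px, so it is shut. Its top measured 91.7 mm under 34 N.

```bash
python3 -c "
from plant import r; print(r.close_job())"
```

```text
the job is handed in; nothing more can be done
None
```

I pushed the flap flat over the weights, swung the lid shut past its catch and handed the job in at about 10 s; the lid looked level and fully shut in the last picture, but no verdict came back.

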